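Set the crystal viewer's polariser ring to its index tab and press the lamp button

TASK

With closed fingertips, gently push the upright lever post of the viewer's ring around its arc until the lever's pointer stands directly opposite the nose of the small brass index tab on the scale, then press the round lamp button fully down and let it come back up. Only push: grip and lift nothing, do not shift the index tab, do not press the lamp before the ring is set, leave the amber vial standing on its glass stage, and leave the other loose things where they lie.

Things in the scene. Friction and masses are not known exactly. Their poses are not given: they have to be found in the camera images.
- viewer: the crystal viewer: a grey square light box fixed to the bench, 250 x 250 mm and 60 mm high, with a ring and a glass stage in the middle of its top. Origin at the centre of its underside on the bench; z up; its own -x side (towards the robot, turned by the box's yaw) carries the scale of white ticks, 82 to 96 mm from the ring's axis
- ring_axis (a point): point on the vertical axis of the ring, at the centre of the viewer, 70 mm above the bench: the top of the fixed glass stage, 88 mm in diameter, on which the vial stands
- ring (a joint): angle of the aluminium polariser ring (outer diameter 123 mm, its top 70 mm above the bench). 0: the lever points along the viewer's -x axis; grows counterclockwise seen from above; stops at -1.35 and 1.35 rad. Starts between -1.15 and -0.6, so the lever must be pushed counterclockwise. Dry friction only: about 3 N at the post moves it and it stays where it is left; it can be pushed either way
- post (a point): centre of the top of the lever's upright round brass post: 12 mm in diameter, 80 mm from the ring's axis. It rises from the flat lever arm, whose top is 70 mm above the bench, to 112 mm above the bench; push it sideways there
- pointer (a point): tip of the pointed outer end of the flat lever, 98 mm from the ring's axis, 68 mm above the bench
- mark (a point): the nose of the index tab: the spot where the pointer has to stand, 100 mm from the ring's axis, 68 mm above the bench. The tab is a brass block 17 x 18 mm and 10 mm high on the box top, lying just outside the pointer's path (100 to 124 mm from the axis) with its pointed nose towards the axis; it is clamped stiffly on the scale, somewhere between ring angles -0.1 and 1.0 rad; the robot is not to move it
- lamp_top (a point): centre of the top of the black round lamp button, 28 mm in diameter, standing on the box top at its far right corner (80 mm along the viewer's +x and 88 mm along its -y from its centre); press it straight down
- lamp (a joint): travel of the lamp button: 0 up, 0.006 m fully down; a spring, 5 N when fully down, brings it back up
- vial_mid (a point): centre, half-way up, of the loose amber glass vial with a cork stopper, 28 mm in diameter and 78 mm tall, standing upright on the glass stage in the middle of the ring; its top is 148 mm above the bench. Leave it alone
- reducer: loose orange plastic entrance reducer, a comb-like bar 160 x 18 x 20 mm, lying on the bench beyond the box's left side (+y); origin under its centre. Leave it alone
- guard: loose galvanized mouse guard strip with round holes, 200 x 30 x 4 mm, lying on the bench on the robot's side of the box; origin under its centre. Leave it alone
- feeder_lid: loose tin feeder lid, a shallow round tray 104 mm in diameter and 14 mm high, on the bench to the right of the box (-y); origin under its centre. Leave it alone

How it is judged (in metres and radians):
On the way, in this order (a step that is already met when the one before it is completed fails the run):
1. the pointer stands opposite the nose of the index tab, at rest and no longer touched (horizontal distance between pointer and mark below 0.006 m and contact force between the fingers and ring below 0.3 N), for 0.2 s.
2. the lamp button is pressed fully down while the ring is set (horizontal distance between pointer and mark below 0.006 m and value of joint lamp above 0.0045 m), for 0.05 s.
At the end, for the whole second after the job is handed in: the pointer stays within 6 mm of the spot at the index tab's nose (perfectly opposite is 2 mm, so about 3 degrees either way), the lamp button is up again after having been pressed (4.5 mm or more), the tab has not moved (4 mm), and the vial still stands upright on the glass stage (horizontal distance between pointer and mark below 0.006 m and value of joint lamp below 0.0015 m and distance of mark from where it was at the start of the episode below 0.004 m and angle between vial_mid's own z axis and vertical below 0.15 rad and horizontal distance between vial_mid and ring_axis below 0.04 m and linear speed of vial below 0.02 m/s); the robot touches nothing.
It fails at once if the lever is pushed harder than 25 N, or gripped (contact force between the fingers and ring above 25 N).
It fails at once if the lamp button is pressed while the pointer is not at the index tab (value of joint lamp above 0.003 m and not (horizontal distance between pointer and mark below 0.006 m)).
It fails at once if the index tab is shifted more than 4 mm (distance of mark from where it was at the start of the episode above 0.004 m).
It fails at once if the vial is tipped, or shifted or lifted more than 10 mm (angle between vial_mid's own z axis and vertical above 0.25 rad or distance of vial_mid from where it was at the start of the episode above 0.01 m).
It fails at once if another loose thing is shifted or lifted more than 20 mm (distance of any of reducer, guard, feeder_lid from where it was at the start of the episode above 0.02 m).
It also fails if it takes over 51 s, if anything falls off the work surface, if the arm or the gripper's body presses on something with over 40 N, if the wrist force passes 120 N, or if a joint passes its speed limit or range.

ROBOT

A 6-joint arm with a two-finger parallel gripper is mounted at the origin on the work surface. World frame = base frame: x ahead of the robot, y to its left, z up, the work surface at z = 0. Lengths are in mm, angles in rad, forces in N, time in s.
With the tool pointing down it reaches from about 300 to 775 mm from the base axis. Payload 14.6 kg.
Tool frame: the origin (TCP) lies at the very end of the fingers, on their centre line; the grasp point (between the pads) lies arm.grip_depth behind it (arm.grip_depth is the distance from the TCP to the grasp point, in mm); z points along the fingers, y is the line along which they close (so a half turn about z gives the same grasp; the last joint's range is limited). The gripper opens to 94 mm and grips with 3 to 60 N. Pads are 16 mm wide; open, the fingers measure 119 mm over their backs; the gripper's body (75 mm by 177 mm) begins 78 mm behind the grasp point.
Start: joints at [1.155, 0.3, 1.521, -0, 1.321, -0.067], TCP at [187.97, 516.871, 180.646] pointing down, gripper open.
Joint ranges: [-3.03, 3.03], [-0.79, 2.21], [0.23, 2.52], [-1.04, 4.18], [0, 3.07], [-2.55, 2.55]. Speed limits (rad/s): [2.22, 2.22, 2.57, 3.14, 3.14, 3.14].

INTERFACE

Orientations are given as [roll, pitch, yaw] about the fixed x, y, z axes, in that order (R = Rz(yaw) Ry(pitch) Rx(roll)).
In Python, from workcell import arm gives the robot as it stands. The module is installed in compiled form; this text tells all that it offers.
- The arm moves only by the tool send_rows, never from a script. Its argument "motion" is one flat list of numbers, 4 for each row, row after row: the shift along the tool's x, y, z in cm, then the turn about the tool's z in degrees. A call has 1 to 20 rows; each row shifts and turns the commanded pose from where the row before left it, along the tool's axes as they then stand; what a row does not reach is not made up. A row lasts 1/10 s, in which the tool goes at most 50 mm and 8.59 degrees, less where a joint would pass 70% of its speed; a pose out of reach is approached as far as the arm can. A call is refused whole if a number of a shift passes 5 or a number of a turn 8.59, either way. A call with a gripper value outside its range is refused whole. "gripper" is the gripper command: -1 is fully open, 1 is shut, values between are in proportion, set as the call begins (left out, the last holds). The fingers move at their own pace and stop on an object; "newtons" is the grip in N (left out, the last holds). Time passes only in rows, so rows that do not move let the fingers close. It gives the time, the measured TCP pose, the force, the opening and the grip force at its end, in the units of the state.
- arm.get_state(): the state, without advancing time (a new reading comes with each control period).
- arm.capture(name): name is "scene" or "top" or "wrist"; returns the picture (420x560x3 uint8, blue, green, red); there is no depth.
- arm.camera_info(name): a dict with "camera_matrix" (3x3 intrinsics, pixels), "extrinsics" (4x4, takes a point from camera to world coordinates). Camera axes: x right, y down, z forward; pixel columns grow to the right and rows downward; lengths in mm; the calibration is good to about 2 mm. A picture is of the moment at which its call begins: read the wrist's pose just before it. camera_info takes no time and is no camera call; for the wrist camera it gives the pose at the moment of the call.
- arm.sign_off(): hands the job in; it is judged then, once.
The state is a dict: "time": time; "q": joint angles; "joint_vel": joint speeds; "effort": joint torques, N m; "eef_pos": TCP position; "eef_rot": TCP orientation; "contact_force": force on the tool from outside, world axes, zero at the start; "ft_torque": the same for the moment, N m; "finger_gap": finger opening in mm; "finger_force": force on a finger pad.
Only numpy, scipy, OpenCV 4.12 (cv2) and the standard library are available. Lean on these libraries where they do the work, as an engineer would, in place of code of your own. Each camera call takes 0.05 s, during which the arm holds its last target. There are 200 camera calls.

## Working session

There is one attempt and no reset: what is moved stays moved. The work goes in short steps, Python scripts to look and compute and a tool call to move; the robot and the scene stay as the last step left them, time stands still between calls to the robot, and variables do not carry over. Pictures are saved under pics/ and viewed, at most 10 in all, crops included, and the job is handed in when it is done.

Besides the shell and the picture viewer there is one more tool, called after "Emit:" as name(argument=value, ...) on one line, values as JSON. send_rows: Moves the arm, as the interface text tells. Its arguments: {"type":"object","properties":{"motion":{"type":"array"},"gripper":{"type":"number"},"newtons":{"type":"number"}},"required":["motion"]}

```bash
mkdir -p pics; python3 - <<'E'
from workcell import arm
import cv2
print(arm.get_state(), arm.grip_depth)
for n in("top","scene"):
    im=arm.capture(n); cv2.imwrite(f"pics/{n}0.png",im); i=arm.camera_info(n); print(n,i["camera_matrix"],i["extrinsics"])
E
```

```text
{'time': 0.0, 'q': array([ 1.15541157e+00,  3.00482279e-01,  1.52158357e+00,  8.92120692e-06,
        1.32069579e+00, -6.66274500e-02]), 'joint_vel': array([-0.00197577,  0.00067116, -0.00019528, -0.00029459, -0.00123844,
        0.00096201]), 'effort': array([-2.99466432e-03, -5.31803441e+01, -3.52725613e+01,  7.07658869e-02,
        2.45872897e-02, -1.16443448e-04]), 'eef_pos': array([187.8480408 , 516.6158902 , 180.07916419]), 'eef_rot': array([-3.14042684e+00, -8.64504749e-05,  2.79283308e+00]), 'contact_force': array([ 0.28949979,  0.46312564, -0.3730305 ]), 'ft_torque': array([-0.03653248,  0.00786876,  0.02240329]), 'finger_force': 0.0, 'finger_gap': 94.27646628909828} 18.8
top [[442.11802309   0.         289.26255674]
 [  0.         442.11802309 202.70091624]
 [  0.           0.           1.        ]] [[ 6.85001804e-03 -9.76667134e-01  2.14649451e-01  3.30325789e+02]
 [-9.99972030e-01 -6.04576461e-03  4.40311795e-03  2.79813579e+01]
 [-3.00266054e-03 -2.14673609e-01 -9.76681230e-01  9.97414213e+02]
 [ 0.00000000e+00  0.00000000e+00  0.00000000e+00  1.00000000e+00]]
scene [[385.99370435   0.         278.68961209]
 [  0.         385.99370435 211.44824298]
 [  0.           0.           1.        ]] [[ 7.37505541e-01  3.74360250e-01 -5.62085385e-01  9.76617287e+02]
 [ 6.75337276e-01 -4.11611504e-01  6.11960402e-01 -4.50151929e+02]
 [-2.26716133e-03 -8.30921400e-01 -5.56385197e-01  5.09413148e+02]
 [ 0.00000000e+00  0.00000000e+00  0.00000000e+00  1.00000000e+00]]
```

View pics/top0.png

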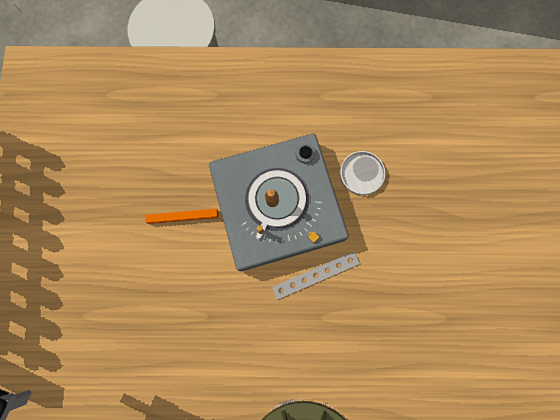

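View pics/scene0.png

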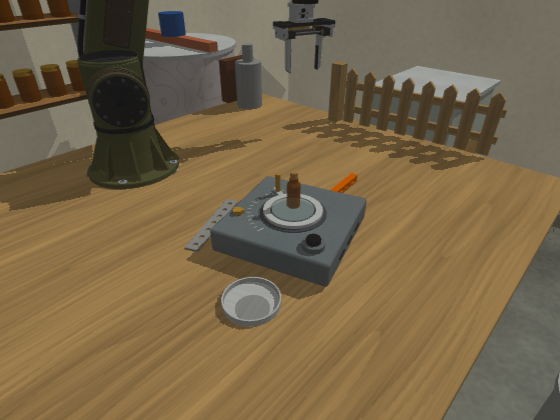

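The top view shows the box centred near (278,200), the lever post at about (260,230), the tab at about (314,238) and the lamp at (306,153). I'll rectify this view to the z=68 plane.

```bash
cat > h.py <<'E'
import numpy as np
from workcell import arm
def proj(n,p,info=None):
    i=info or arm.camera_info(n);T=np.linalg.inv(i["extrinsics"]);p=np.atleast_2d(p)
    c=p@T[:3,:3].T+T[:3,3];u=c@i["camera_matrix"].T
    return u[:,:2]/u[:,2:]
def back(n,uv,z,info=None):
    i=info or arm.camera_info(n);E=i["extrinsics"]
    d=np.linalg.inv(i["camera_matrix"])@[uv[0],uv[1],1];d=E[:3,:3]@d
    return E[:3,3]+d*(z-E[2,3])/d[2]
def rect(im,n,cx,cy,z,half=150,s=2,info=None):
    import cv2
    w=np.float32([[cx+half,cy+half,z],[cx+half,cy-half,z],[cx-half,cy-half,z],[cx-half,cy+half,z]])
    L=2*half*s;H=cv2.getPerspectiveTransform(np.float32(proj(n,w,info)),np.float32([[0,0],[L,0],[L,L],[0,L]]))
    return cv2.warpPerspective(im,H,(L,L),flags=cv2.INTER_CUBIC)
E
python3 - <<'E'
from h import *; import cv2
im=cv2.imread("pics/top0.png")
c=back("top",(278,200),68);print(c)
for uv in((209,163),(316,134),(348,240),(240,270)):print(back("top",uv,60))
print(back("top",(306,152),75))
cx,cy=np.round(c[:2]);print(cx,cy)
cv2.imwrite("pics/r0.png",rect(im,"top",cx,cy,68,150,2))
E
```

```text
[540.39738424  56.48762541  68.        ]
[625.3145852  210.67371069  60.        ]
[694.78634133 -26.79430598  60.        ]
[455.75829134 -93.48974996  60.        ]
[390.91547501 134.73040441  60.        ]
[647.01780518  -3.75457568  75.        ]
540.0 56.0
```

View pics/r0.png

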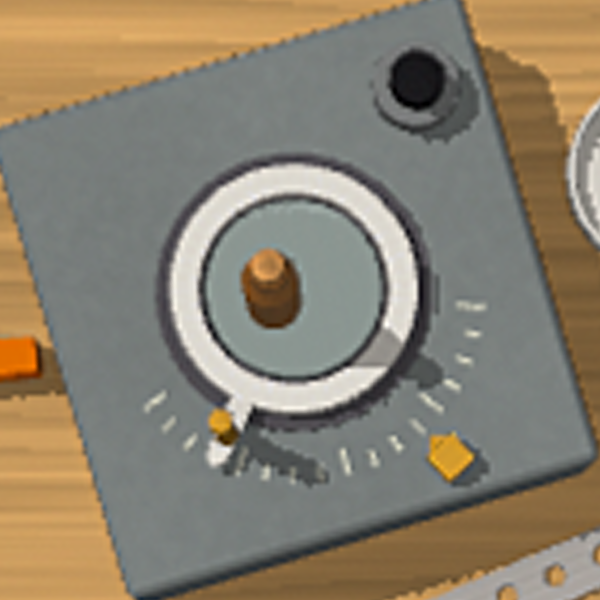

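The rectified view gives these values (image scale 2 px/mm):
- **Ring centre:** about (295,288).
- **Pointer tip:** (215,462), so the ring angle is about -0.72.
- **Tab centre:** (451,457), so about +0.46.
- **Box yaw:** about 0.29.

Next I'll close the fingers and move above the clockwise side of the post.

Emit:
send_rows(motion=[-3.45,-2.3,0,0,-3.45,-2.3,0,0,-3.45,-2.3,0,0,-3.45,-2.3,0,0,-3.45,-2.3,0,0,-3.45,-2.3,0,0,-3.45,-2.3,0,0,-3.45,-2.3,0,0,-3.45,-2.3,0,0,-3.45,-2.3,0,0,-3.45,-2.3,0,0,-3.45,-2.3,0,0], gripper=1, newtons=10)

```text
time: 1.3
eef_pos: [483.4, 114.4, 180.5]
eef_rot: [-3.142, -0.0, 2.793]
contact_force: [0.8, 0.3, -0.1]
finger_gap: 1.7
finger_force: 0.0
```

Emit:
send_rows(motion=[0,0,0,8.5,0,0,0,8.5,0,0,0,8.5,0,0,0,8.5,0,0,0,8.5,0,0,0,8.5,0,0,0,8.5,0,0,0,8.5,0,0,0,8.5,0,0,0,8.5,0,0,0,8.5,0,0,0,0])

```text
time: 2.5
eef_pos: [482.6, 116.0, 180.4]
eef_rot: [-3.141, 0.0, 1.158]
contact_force: [-0.0, -0.1, 0.4]
finger_gap: 0.5
finger_force: 0.0
```

```bash
python3 - <<'E'
from h import *; import cv2
s=arm.get_state();print(s["time"],s["eef_pos"],s["eef_rot"],s["finger_gap"],s["contact_force"])
i=arm.camera_info("wrist");im=arm.capture("wrist");cv2.imwrite("pics/w1.png",im);np.save("w1.npy",i,allow_pickle=True)
print(i["camera_matrix"][0,0],i["extrinsics"])
E
```

```text
2.5 [482.57752773 115.96934988 180.41390614] [-3.14117449e+00  3.21882825e-04  1.15841616e+00] 0.48276466426896003 [-0.04284019 -0.09014663  0.42618248]
312.5589900864352 [[ 9.16041737e-01 -3.90398784e-01 -9.19582852e-02  5.08912529e+02]
 [-4.01082939e-01 -8.91704570e-01 -2.09750889e-01  1.78032802e+02]
 [-1.13131157e-04  2.29023468e-01 -9.73420895e-01  3.84774901e+02]
 [ 0.00000000e+00  0.00000000e+00  0.00000000e+00  1.00000000e+00]]
```

View pics/w1.png

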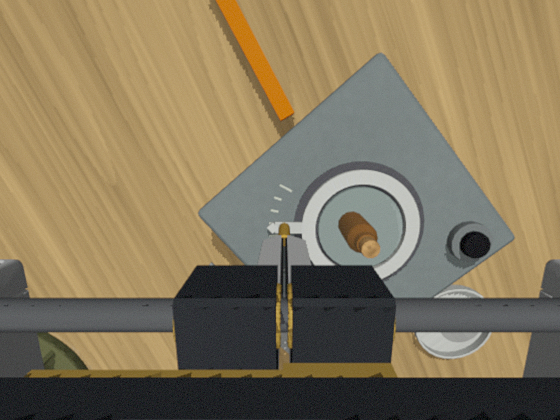

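The wrist view shows the post at about (285,232), the pointer at (270,228), the lamp at (475,244) and the ring centre at about (361,226). I'll refine these numerically.

```bash
python3 - <<'E'
from h import *; import cv2
info=np.load("w1.npy",allow_pickle=True).item()
top=cv2.imread("pics/top0.png");r=rect(top,"top",540,56,70,150,4)
hsv=cv2.cvtColor(r,cv2.COLOR_BGR2HSV)
w=lambda p:(540+(600-p[1])/4,56+(600-p[0])/4)
m=((hsv[...,2]>185)&(hsv[...,1]<40)).astype(np.uint8)
m=cv2.morphologyEx(m,cv2.MORPH_CLOSE,np.ones((9,9)))
n,l,st,c=cv2.connectedComponentsWithStats(m);k=1+np.argmax(st[1:,4])
ct=max(cv2.findContours((l==k).astype(np.uint8),0,1)[0],key=len)
h=cv2.convexHull(ct)
print("ring st",st[k])
# disc
d=((hsv[...,2]<60)).astype(np.uint8);n,l2,s2,c2=cv2.connectedComponentsWithStats(d)
for j in range(1,n):
    if s2[j,4]>300:print("dark",s2[j],w(c2[j]))
p=ct[:,0].astype(float)
from scipy.optimize import least_squares
q=least_squares(lambda a:np.hypot(p[:,0]-a[0],p[:,1]-a[1])-a[2],[590,576,240],loss="soft_l1",f_scale=2).x
print("ring c",w(q),"r",q[2]/4)
C=np.array(w(q))
g=((hsv[...,0]<28)&(hsv[...,0]>15)&(hsv[...,1]>150)&(hsv[...,2]>120)).astype(np.uint8);g[:,:380]=0
n,l3,s3,c3=cv2.connectedComponentsWithStats(g)
for j in range(1,n):
    if s3[j,4]>200:
        x=np.array(w(c3[j]));v=x-C;print("brass",s3[j],x,np.hypot(*v),"ang",np.arctan2(-v[1],-v[0]))
# triangulate lamp, post
def tri(a,b):
    A=[];B=[]
    for n_,uv,i in(("top",a,None),("w",b,info)):
        i=i or arm.camera_info(n_);E=i["extrinsics"];d=E[:3,:3]@np.linalg.inv(i["camera_matrix"])@[*uv,1];d/=np.linalg.norm(d);P=np.eye(3)-np.outer(d,d);A.append(P);B.append(P@E[:3,3])
    return np.linalg.lstsq(np.vstack(A),np.hstack(B),rcond=None)[0]
print("lamp",tri((306,152),(475,244)),"ctr",tri((277.5,197.5),(361,226)))
for z in(70,78,85,90):print(z,back("top",(306,152),z)[:2],back("w",(475,244),z,info)[:2])
print(proj("w",[[482.6,116,180.4],[C[0],C[1],70]],info))
E
```

```text
ring st [  343   332   490   527 69405]
dark [  777   103   115   122 10420] (np.float64(649.179462571977), np.float64(-2.534524952015346))
dark [799 237  89  31 670] (np.float64(626.0041044776119), np.float64(-4.073507462686564))
dark [ 578  427  277  415 9343] (np.float64(516.0648881515573), np.float64(10.695493952691862))
dark [401 506  22  83 415] (np.float64(554.0734939759036), np.float64(103.5367469879518))
dark [415 642  25  44 329] (np.float64(524.1755319148936), np.float64(99.48632218844985))
dark [684 644  74  90 590] (np.float64(516.3915254237288), np.float64(25.17330508474575))
dark [498 818  41  36 861] (np.float64(480.83159117305456), np.float64(77.465737514518))
dark [  277   933   893   267 10013] (np.float64(422.3521172475781), np.float64(25.370842904224503))
ring c (np.float64(545.3457275829621), np.float64(59.573231601571166)) r 60.32111937995846
brass [ 501  512   66   55 1223] [555.09771055  73.75122649] 17.208042040474762 ang -2.173304502867907
brass [ 419  821   44   50 1610] [478.78850932  95.8871118 ] 75.81926667074525 ang -0.4994618491945355
brass [ 856  870   90   93 5422] [461.8084194  -18.34009591] 114.23208157642698 ang 0.7505781853293935
lamp [650.15889209  -3.78073569  68.98988731] ctr [549.03569365  58.10139727  54.16299342]
70 [648.73445271  -3.92660216] [650.81609981  -3.19452705]
78 [645.98781666  -3.6513598 ] [647.20962239   1.41136315]
85 [643.58451012  -3.41052273] [644.05395466   5.44151708]
90 [641.86786259  -3.23849625] [641.79990627   8.32019845]
[[284.96259952 239.20754966]
 [360.93098403 230.23777485]]
```

Emit:
send_rows(motion=[0,0,2.4,0,0,0,2.4,0,0,0,2.4,0,0,0,2.3,0,0,0,0,0])

```text
time: 3.05
eef_pos: [481.1, 115.7, 83.2]
eef_rot: [-3.138, 0.003, 1.165]
contact_force: [0.4, -0.4, 0.6]
finger_gap: 0.5
finger_force: 0.0
```

Emit:
send_rows(motion=[-0.2,0,0,0,-0.2,0,0,0,-0.2,0,0,0,-0.2,0,0,0,-0.2,0,0,0,-0.2,0,0,0,-0.2,0,0,0,-0.2,0,0,0])

```text
time: 3.85
eef_pos: [476.4, 101.4, 85.8]
eef_rot: [3.141, -0.001, 1.161]
contact_force: [1.4, 2.5, 1.3]
finger_gap: 0.5
finger_force: 1.5
```

Contact is at about 3 N, as expected. Now I'll push along the arc.

Emit:
send_rows(motion=[-0.35,-0.05,0,-2.5,-0.35,-0.05,0,-2.5,-0.35,-0.05,0,-2.5,-0.35,-0.05,0,-2.5,-0.35,-0.05,0,-2.5,-0.35,-0.05,0,-2.5,-0.35,-0.05,0,-2.5,-0.35,-0.05,0,-2.5])

```text
time: 4.65
eef_pos: [465.7, 75.3, 85.8]
eef_rot: [3.141, -0.0, 1.512]
contact_force: [2.7, 2.7, -0.1]
finger_gap: 0.5
finger_force: 1.7
```

Emit:
send_rows(motion=[-0.35,-0.05,0,-2.5,-0.35,-0.05,0,-2.5,-0.35,-0.05,0,-2.5,-0.35,-0.05,0,-2.5,-0.35,-0.05,0,-2.5,-0.35,-0.05,0,-2.5,-0.35,-0.05,0,-2.5,-0.35,-0.05,0,-2.5,-0.35,-0.05,0,-2.5,-0.35,-0.05,0,-2.5,-0.35,-0.05,0,-2.5,-0.35,-0.05,0,-2.5,0,0,0,0])

```text
time: 5.95
eef_pos: [467.0, 33.3, 85.6]
eef_rot: [-3.142, -0.0, 2.034]
contact_force: [-0.4, 2.5, -0.0]
finger_gap: 0.8
finger_force: 0.8
```

```bash
python3 - <<'E'
from h import *; import cv2
s=arm.get_state();print(s["time"],s["eef_pos"],s["eef_rot"],s["contact_force"])
v=s["eef_pos"][:2]-[545.5,59];print(np.hypot(*v),np.arctan2(-v[1],-v[0]))
i=arm.camera_info("wrist");im=arm.capture("wrist")
t=arm.capture("top");cv2.imwrite("pics/top2.png",t)
a=rect(t,"top",520,50,68,100,3);cv2.imwrite("pics/c2.png",np.hstack([a[300:,:],a[300:,:]*0+cv2.resize(im,(600,450))[150:,:]])[:, :][::1] if 0 else a)
E
```

```text
5.95 [466.9643468   33.2792667   85.63642843] [-3.14157706e+00 -8.31340519e-05  2.03405040e+00] [-0.36477981  2.48473304 -0.00407536]
82.64021385469722 0.3164949282709786
```

View pics/c2.png

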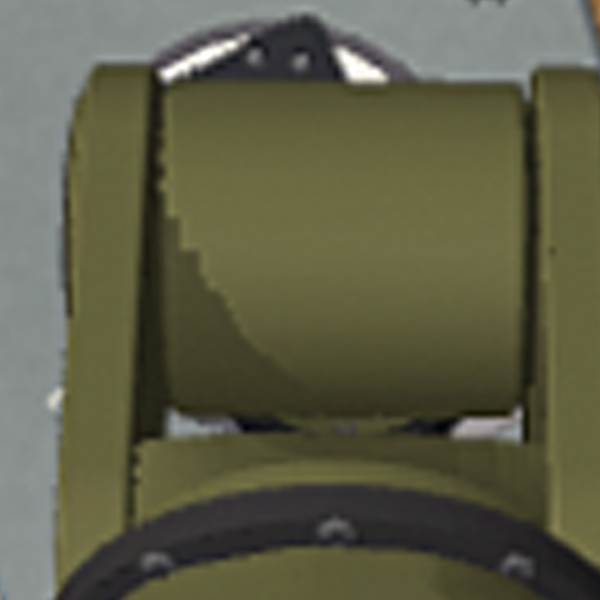

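The arm blocks the top view. From the TCP, the ring is at a world angle of about 0.49, against a target of 0.75. I'll push a bit more, then back off and look.

Emit:
send_rows(motion=[-0.35,-0.05,0,-2.5,-0.35,-0.05,0,-2.5,-0.35,-0.05,0,-2.5,-0.35,-0.05,0,-2.5,0,0,0,0])

```text
time: 6.55
eef_pos: [472.2, 20.4, 85.6]
eef_rot: [-3.141, -0.0, 2.208]
contact_force: [-1.1, 2.0, 0.3]
finger_gap: 0.5
finger_force: 0.9
```

Emit:
send_rows(motion=[0.5,0,0,0,1.0,0,0,0,1.5,0,0,0,1,0,-2,0,1,0,-4,0,0,0,-4,0,0,0,0,0,0,0,0,0])

```text
time: 7.35
eef_pos: [442.1, 61.2, 185.8]
eef_rot: [3.141, 0.001, 2.208]
contact_force: [0.1, 0.5, -0.3]
finger_gap: 0.3
finger_force: 0.0
```

```bash
python3 - <<'E'
from h import *; import cv2
s=arm.get_state();print(s["time"],s["eef_pos"],s["eef_rot"],s["contact_force"])
i=arm.camera_info("wrist");im=arm.capture("wrist");cv2.imwrite("pics/w3.png",im);np.save("w3.npy",i,allow_pickle=True)
cv2.imwrite("pics/r3.png",rect(im,"w",520,40,69,100,3,i))
E
```

```text
7.35 [442.12790362  61.24441535 185.80495795] [3.14064699e+00 7.24788198e-04 2.20838369e+00] [ 0.11588223  0.46339633 -0.26317712]
```

View pics/r3.png

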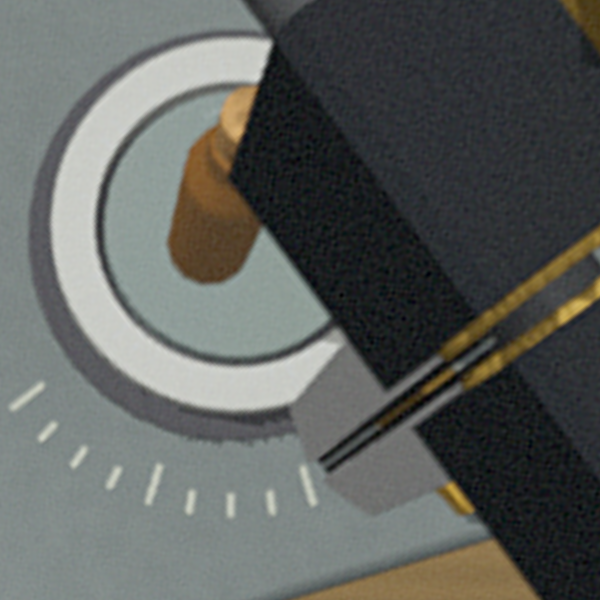

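The fingers hide the pointer. I'll move the tool to the far side so the wrist camera has a clear view.

Emit:
send_rows(motion=[-3.5,-0.35,0,0,-3.5,-0.35,0,0,-3.5,-0.35,0,0,-3.5,-0.35,0,0,-3.5,-0.35,0,0,0,0,0,0,0,0,0,0])

```text
time: 8.1
eef_pos: [531.9, -90.4, 183.8]
eef_rot: [-3.14, -0.002, 2.207]
contact_force: [0.7, 0.2, -0.4]
finger_gap: 0.7
finger_force: 0.0
```

```bash
python3 - <<'E'
from h import *; import cv2
s=arm.get_state();print(s["time"],s["eef_pos"],s["eef_rot"],s["contact_force"])
i=arm.camera_info("wrist");im=arm.capture("wrist");cv2.imwrite("pics/w4.png",im);np.save("w4.npy",i,allow_pickle=True)
cv2.imwrite("pics/r4.png",rect(im,"w",520,40,69,100,3,i))
E
```

```text
8.1 [531.87986903 -90.42547503 183.82669329] [-3.13963362e+00 -2.45123722e-03  2.20688029e+00] [ 0.70067225  0.19111404 -0.41720749]
```

View pics/r4.png

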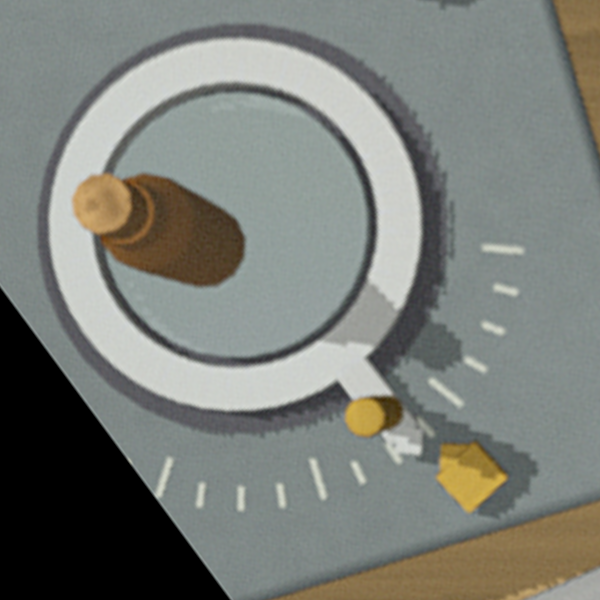

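This view is clear. The ring centre is at (235,224) and the tab nose at about (440,445), so its angle is about 0.753. The pointer tip at about (411,456) is still short of it. I'll zoom in with angle marks to measure the pointer.

```bash
python3 - <<'E'
from h import *; import cv2
im=cv2.imread("pics/w4.png");i=np.load("w4.npy",allow_pickle=True).item()
from scipy.optimize import least_squares
r=rect(im,"w",520,40,70,100,8,i);hsv=cv2.cvtColor(r,cv2.COLOR_BGR2HSV)
m=((hsv[...,2]>185)&(hsv[...,1]<40)).astype(np.uint8);n,l,st,c=cv2.connectedComponentsWithStats(m);k=1+np.argmax(st[1:,4])
ct=max(cv2.findContours((l==k).astype(np.uint8),0,1)[0],key=len)[:,0].astype(float)
q=least_squares(lambda a:np.hypot(ct[:,0]-a[0],ct[:,1]-a[1])-a[2],[627,597,500],loss="soft_l1",f_scale=2).x
C=np.array([520+(800-q[1])/8,40+(800-q[0])/8]);print("C",C,"r",q[2]/8)
cx,cy=466,-2
z=rect(im,"w",cx,cy,68,35,10,i)[:600]
for a in np.arange(.55,.86,.05):
    for R in range(90,106,2):
        x,y=C-R*np.array([np.cos(a),np.sin(a)])
        u=int((cy+35-y)*10);v=int((cx+35-x)*10);cv2.circle(z,(u,v),2,(0,0,255) if abs(a-.75)<.01 or abs(a-.65)<.01 else (255,0,0),-1)
cv2.imwrite("pics/z4.png",z)
E
```

```text
C [545.00441487  61.51161633] r 60.98392169894751
```

View pics/z4.png

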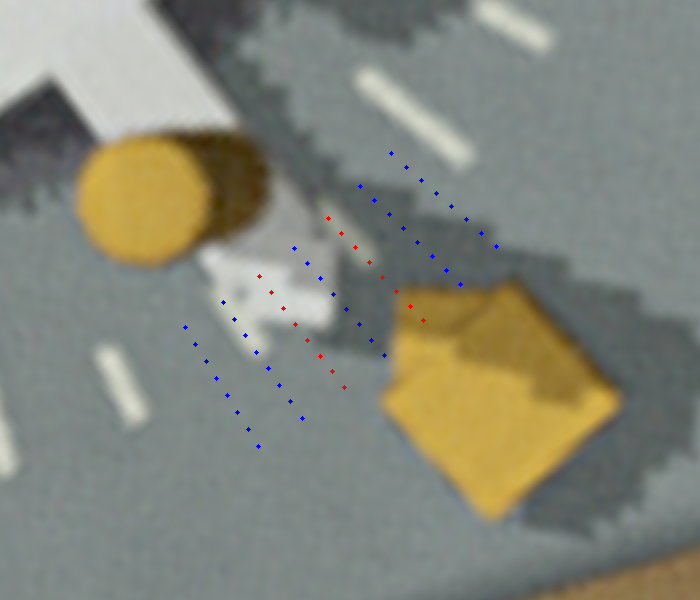

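The tab nose is at about (393,290), which is an angle of 0.75. The pointer tip is at about (333,326), which is 0.683. About 0.067 rad remains, or 5.4 mm at the post. I'll return to the previous contact pose.

Emit:
send_rows(motion=[3.5,0.35,0,0,3.5,0.35,0,0,3.5,0.35,0,0,3.5,0.35,0,0,3.5,0.35,0,0,0,0,4,0,0,0,4,0,0,0,2,0,-1.5,0,0,0,-1.5,0,0,0,-1,0,0,0,-0.4,0,0,0,0,0,0,0,0,0,0,0])

```text
time: 9.55
eef_pos: [468.7, 25.2, 85.9]
eef_rot: [3.141, 0.0, 2.208]
contact_force: [-0.2, 0.6, -0.3]
finger_gap: 0.7
finger_force: 0.0
```

Emit:
send_rows(motion=[-0.2,-0.06,0,-1.9,-0.2,0,0,-1.9,-0.2,0,0,0,-0.2,0,0,0,-0.2,0,0,0,-0.15,0,0,0,0,0,0,0,0,0,0,0])

```text
time: 10.35
eef_pos: [475.5, 16.0, 85.6]
eef_rot: [-3.141, -0.0, 2.274]
contact_force: [-1.7, 1.8, 1.6]
finger_gap: 0.7
finger_force: 1.1
```

Emit:
send_rows(motion=[0.5,0,0,0,1.5,0,0,0,2,0,0,0,0,0,-3,0,0,0,-4,0,0,0,-3,0,-3.5,-0.5,0,0,-3.5,-0.5,0,0,-3.5,-0.5,0,0,-3.5,-0.5,0,0,-3.5,-0.5,0,0,0,0,0,0,0,0,0,0])

```text
time: 11.65
eef_pos: [543.4, -102.7, 185.3]
eef_rot: [-3.141, -0.001, 2.274]
contact_force: [0.5, 0.9, -0.0]
finger_gap: 0.6
finger_force: 0.0
```

```bash
python3 - <<'E'
from h import *; import cv2
s=arm.get_state();print(s["time"],s["eef_pos"],s["eef_rot"],s["contact_force"])
i=arm.camera_info("wrist");im=arm.capture("wrist");cv2.imwrite("pics/w5.png",im);np.save("w5.npy",i,allow_pickle=True)
C=np.array([545,61.5]);cx,cy=466,-2
z=rect(im,"w",cx,cy,68,35,10,i)[:600]
for a in np.arange(.65,.86,.05):
    for R in range(90,106,2):
        x,y=C-R*np.array([np.cos(a),np.sin(a)])
        cv2.circle(z,(int((cy+35-y)*10),int((cx+35-x)*10)),2,(0,0,255) if abs(a-.75)<.01 else (255,0,0),-1)
cv2.imwrite("pics/z5.png",z)
E
```

```text
11.65 [ 543.40970806 -102.65084566  185.2560104 ] [-3.14123380e+00 -6.29055313e-04  2.27380161e+00] [ 0.52224176  0.85825114 -0.02125176]
```

View pics/z5.png

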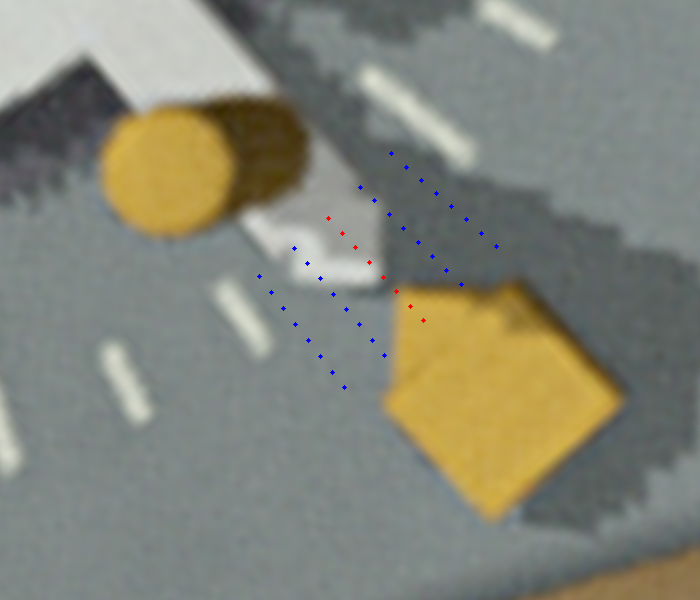

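The pointer tip at about (382,285) is now directly opposite the nose at about (396,290). Next is the lamp, at about (647,-2.5).

Emit:
send_rows(motion=[0.2,2.88,0,0,0.2,2.88,0,0,0.2,2.88,0,0,0.2,2.88,0,0,0.2,2.88,0,0,0,0,3,0,0,0,3,0,0,0,2.7,0,0,0,0,0,0,0,0,0])

```text
time: 12.7
eef_pos: [647.1, -1.5, 99.8]
eef_rot: [3.141, 0.0, 2.275]
contact_force: [-0.7, -0.6, 1.0]
finger_gap: 0.8
finger_force: 0.0
```

Emit:
send_rows(motion=[0,0,0.3,0,0,0,0.3,0,0,0,0.3,0,0,0,0,0])

```text
time: 13.1
eef_pos: [647.0, -2.4, 89.5]
eef_rot: [-3.141, -0.0, 2.274]
contact_force: [0.0, 0.4, 0.3]
finger_gap: 0.6
finger_force: 0.0
```

Emit:
send_rows(motion=[0,0,0.2,0,0,0,0.2,0,0,0,0.2,0,0,0,0.2,0,0,0,0,0])

```text
time: 13.6
eef_pos: [647.0, -2.4, 81.3]
eef_rot: [-3.141, -0.0, 2.274]
contact_force: [0.4, 0.1, -0.4]
finger_gap: 0.5
finger_force: 0.0
```

Emit:
send_rows(motion=[0,0,0.2,0,0,0,0.2,0,0,0,0,0])

```text
time: 13.9
eef_pos: [647.0, -2.4, 77.3]
eef_rot: [-3.141, -0.0, 2.274]
contact_force: [-1.2, -0.5, 0.1]
finger_gap: 0.2
finger_force: 0.0
```

Emit:
send_rows(motion=[0,0,0.2,0,0,0,0.1,0,0,0,0,0])

```text
time: 14.2
eef_pos: [647.0, -2.4, 74.4]
eef_rot: [-3.141, -0.0, 2.274]
contact_force: [0.3, 0.3, 0.2]
finger_gap: 0.8
finger_force: 0.0
```

Emit:
send_rows(motion=[0,0,0.1,0,0,0,0.1,0,0,0,0,0])

```text
time: 14.5
eef_pos: [647.0, -2.4, 72.5]
eef_rot: [-3.141, -0.0, 2.274]
contact_force: [0.5, 0.2, 0.2]
finger_gap: 0.6
finger_force: 0.0
```

Emit:
send_rows(motion=[0,0,0.1,0,0,0,0.1,0,0,0,0.1,0,0,0,0,0])

```text
time: 14.9
eef_pos: [647.0, -2.3, 69.4]
eef_rot: [-3.141, -0.0, 2.274]
contact_force: [0.1, -0.4, 1.2]
finger_gap: 0.4
finger_force: 0.0
```

Emit:
send_rows(motion=[0,0,0.1,0,0,0,0.1,0,0,0,0,0])

```text
time: 15.2
eef_pos: [647.1, -2.3, 67.5]
eef_rot: [-3.141, -0.0, 2.274]
contact_force: [0.4, -0.3, 0.3]
finger_gap: 0.6
finger_force: 0.0
```

Emit:
send_rows(motion=[0,0,0.1,0,0,0,0.1,0,0,0,0,0])

```text
time: 15.5
eef_pos: [647.0, -2.3, 65.4]
eef_rot: [-3.141, -0.0, 2.274]
contact_force: [-0.7, -0.1, 0.4]
finger_gap: -0.0
finger_force: 0.0
```

Emit:
send_rows(motion=[0,0,0.1,0,0,0,0.1,0,0,0,0,0])

```text
time: 15.8
eef_pos: [647.1, -2.3, 63.5]
eef_rot: [-3.141, -0.0, 2.274]
contact_force: [0.4, -0.6, -0.1]
finger_gap: 0.3
finger_force: 0.0
```

There is no force yet at z=63.5, so I'll look once with the scene and wrist crops side by side.

```bash
python3 - <<'E'
from h import *; import cv2
i=arm.camera_info("wrist");w=arm.capture("wrist");s=arm.capture("scene");cv2.imwrite("pics/s6.png",s);cv2.imwrite("pics/w6.png",w)
s0=cv2.imread("pics/scene0.png")
print(proj("scene",[[647,-2.3,63.5],[647,-2.3,60],[647,-2.3,70]]),proj("w",[[647,-2.3,63.5]],i))
f=lambda im,x,y,k,W,H:cv2.resize(im[y:y+H//k,x:x+W//k],(W,H),interpolation=cv2.INTER_CUBIC)
cv2.imwrite("pics/v6.png",np.vstack([np.hstack([f(s0,264,205,4,400,300),f(s,264,205,4,400,300)]),np.hstack([cv2.resize(w,(400,300)),f(w,200,150,2,400,300)])]))
E
```

```text
[[311.62733479 245.70346277]
 [311.5412347  247.19185891]
 [311.78849899 242.91744729]] [[282.29822478 238.94304045]]
```

View pics/v6.png

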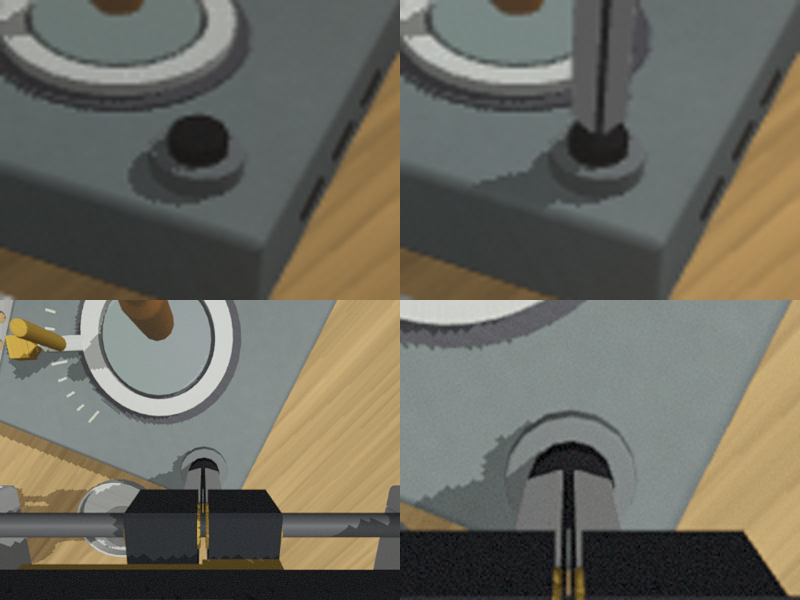

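The fingertips sit centred on the button, which already looks partly depressed. I'll go on to the hard stop.

Emit:
send_rows(motion=[0,0,0.1,0,0,0,0.1,0,0,0,0,0])

```text
time: 16.2
eef_pos: [647.0, -2.3, 61.4]
eef_rot: [-3.141, -0.0, 2.274]
contact_force: [0.4, -0.4, 0.2]
finger_gap: 0.4
finger_force: 0.0
```

```bash
python3 - <<'E'
from workcell import arm
s=arm.get_state();print(s["eef_pos"],s["contact_force"],s["ft_torque"])
E
```

```text
[647.02357863  -2.34366835  61.43555702] [ 0.39488329 -0.4387409   0.18528001] [-0.08272253  0.00291366 -0.03019034]
```

```bash
python3 - <<'E'
from h import *; import cv2
s0=cv2.imread("pics/scene0.png",0);s6=cv2.imread("pics/s6.png",0);s7=arm.capture("scene");cv2.imwrite("pics/s7.png",s7);s7=s7[...,:].copy();s7=cv2.cvtColor(s7,6)
print(proj("scene",[[545.2,60.3,70],[646.8,-1.5,70],[646.8,-1.5,80]]))
for y in range(226,256):
    print(y,"  ".join("".join("#" if v<32 else "+" if v<60 else "-" if v<90 else "." for v in s[y,300:328]) for s in(s0,s6,s7)))
E
```

```text
[[291.99341903 208.31163796]
 [311.97543313 242.6690922 ]
 [312.22790977 238.32832545]]
226 -----------------+-.........  ........---.-++--.-.........  ..........-.-++--...........
227 ------------------..........  .....--....-.+#--...........  .....--......++--...-.......
228 ---+--------++--............  -------..--..++-.-..-.......  ---------.-..+#--...-.......
229 ---------+++-...............  ---------.--.+#-..-.--......  --------.....+#-.....-......
230 -----+++++-.................  ----------.-.+#-...-........  ----------...+#-..--........
231 ++++++-.....................  --+++---...-.++-.-..........  --+++---.....++-............
232 --..........................  --.........--++-...-........  --.......-.--++-.-.-........
233 ............---.............  ..........-.-++--..-........  ..........-.-++-............
234 ........--+#####+-..........  .........--.-++-..--........  ........-..--++-.-..........
235 .......-+#########+-........  .......-+--.-++--.--........  .......--..--++-...-........
236 ......-+######+#####-.......  ......-+#+-.-++---++........  ......-++-..-++---
[... 1077 characters left out ...]
............----...  --++++---............----...
249 --++++++++---------++++--...  ---+++++-----..---------....  ---+++++----...---------....
250 ---++++++++++++++++++++-....  ----+++++++++-++-+------....  ----++++++++++--++------....
251 ----++++++++++++++++++-.....  -----+++++++++-++-+----.....  -----+++++++++++-------.....
252 ------++++++++++++++--......  -------+++++++++-+----......  -------+++++++-+++----......
253 -------+++++++++++++........  ---------+++++++----........  ---------+++++++----........
254 ----------++++++--..........  ----------------............  ----------------............
255 ..-.----------..............  ---.----------..............  ---.----------..............
```

```bash
python3 - <<'E'
from h import *; import cv2
i=arm.camera_info("wrist");w=arm.capture("wrist");cv2.imwrite("pics/w7.png",w);w=cv2.cvtColor(w,6)
y=2.274;xt=np.array([np.cos(y),np.sin(y),0]);c=np.array([646.7,-2,0])
for z in(61,66,71,76,81):print(z,proj("w",[c+[0,0,z],c+14*xt+[0,0,z],c+14*np.array([-xt[1],xt[0],0])+[0,0,z]],i).round(1).tolist())
s=arm.get_state();print(s["eef_pos"],s["effort"].round(1))
for r in range(200,262,2):print(r,"".join("#" if v<28 else "+" if v<55 else "-" if v<95 else "." for v in w[r,240:328]))
E
```

```text
61 [[282.2, 238.1], [282.2, 218.3], [261.8, 238.1]]
66 [[282.2, 240.4], [282.2, 220.2], [261.3, 240.4]]
71 [[282.1, 242.8], [282.1, 222.2], [260.8, 242.8]]
76 [[282.1, 245.3], [282.1, 224.2], [260.2, 245.3]]
81 [[282.0, 248.0], [282.0, 226.4], [259.6, 248.0]]
[647.11557036  -2.36501508  61.61380054] [  0.  -68.4 -33.1   0.    0.1  -0. ]
200 ........................................................................................
202 ........................................................................................
204 ........................................................................................
206 ..........................................-------.......................................
208 ................................--------------------------..............................
210 .............................-------...................------...........................
212 ........................-------..............................---........................
214 ......................------....................................---.....................
216 .............
[... 1421 characters left out ...]
..-#####-........................................
248 .-...........----.---....................-#####-........................................
250 ....-.....-..--------....................-#+###-........................................
252 .......-......------.....................-#####-........................................
254 ..-....-..-....-----.....................+#####-........................................
256 .-..-....--..-..---.....................-+##+##-........................................
258 .............-.---......................-+#####-........................................
260 .--..--.--.....-.-......................-+#####-........................................
```

```bash
python3 - <<'E'
from h import *; import cv2
for n in("w5","w4"):
    w=cv2.imread(f"pics/{n}.png",0)
    print(n)
    for r in range(214,246,2):print(r,"".join("#" if v<28 else "+" if v<55 else "-" if v<95 else "." if v<125 else " " for v in w[r,240:328]))
E
```

```text
w5
214                                                          ....                          .
216                                                     ....                                
218                                                  ...                                    
220                                             ...-.                                       
222                                           . ...                                         
224                                        ..  .                                            
226                                      ......                                             
228                                   ....  .                                               
230                               ......  .                                                 
232                               ........                                                  
234                             .........                                                   
236                              ............       ...                   
[... 1159 characters left out ...]
                                     .-.                               
232                                                  . ..-                                  
234                                                .....                                    
236                                     .....    . ....                                     
238                               ...........-++-++..........                               
240                         .................-+--+#.................                        
242                        ..................-#+-++..................                       
244                       ...................-+-.-+...................
```

Emit:
send_rows(motion=[0,0,0,0])

```text
time: 16.4
eef_pos: [647.1, -2.4, 61.7]
eef_rot: [-3.142, 0.0, 2.274]
contact_force: [-0.5, -0.6, -0.4]
finger_gap: 0.7
finger_force: 0.0
```

Emit:
send_rows(motion=[0,0,0.1,0,0,0,0.1,0,0,0,0,0])

```text
time: 16.7
eef_pos: [647.1, -2.4, 59.4]
eef_rot: [-3.141, -0.0, 2.274]
contact_force: [0.7, -0.0, -0.7]
finger_gap: 0.4
finger_force: 0.0
```

```bash
python3 - <<'E'
from h import *; import cv2
s=arm.get_state();print(s["time"],s["eef_pos"],s["contact_force"],s["effort"].round(2))
s0=cv2.imread("pics/scene0.png",0);s6=cv2.imread("pics/s7.png",0);s7=arm.capture("scene");cv2.imwrite("pics/s8.png",s7);s7=cv2.cvtColor(s7,6)
for y in range(230,250):
    print(y,"  ".join("".join("#" if v<24 else "+" if v<34 else "o" if v<50 else "-" if v<90 else "." for v in s[y,300:328]) for s in(s0,s6,s7)))
E
```

```text
16.7 [647.05107385  -2.3622732   59.44126738] [ 0.65205685 -0.01906823 -0.673116  ] [ 0.000e+00 -6.864e+01 -3.312e+01  4.000e-02  3.000e-02  0.000e+00]
230 -----------.................  ----------..-o+-..--........  --------.....o+-.-.-........
231 --o-o--.....................  --------...--oo-............  --------.....oo-..-.........
232 --..........................  --.......-.--oo-.-.-........  --..........-oo-.-..........
233 ............---.............  .........--.-oo-...-........  .........--.-oo-............
234 ........--o+++++o-..........  ........-..--oo-.-..........  ...........--oo-.-.-........
235 .......-o+++++++++o-........  .......--..--oo-...-........  ........-...-oo-............
236 ......-o++++++++++++-.......  ......-o--.--o------........  ......-------o--...-........
237 ......-+++++++++++++--......  ......-++----o----oo-.......  ......-o--..-o-----o-.......
238 .....-o++++++++++++++-......  .....-o+++o--o---oooo.......  .....-o++----o----ooo.......
239 ...---+++++++++++++++--.....  .....-o++++oooooooooo-......  .....-o+++o--o---oooo-......
240 .-----++++++++
[... 211 characters left out ...]
+++++++++++o.......  .-----o+++++++++++++o.......
243 ------o++++++++#++++o-......  ------o+++++++++++++o.......  ------o+++++++++++++o.......
244 -o-----o++++++++++++--...-..  -------o+++++++++++o-.......  -------o+++++++++++o-.......
245 --o-----o+++++++++o-....--..  --------o++++++++oo.........  --------o++++++++oo.........
246 --o--------o+ooo---....--...  -----------ooooo--......-...  -----------ooooo--......-...
247 ---o----------........---...  ---------.---..........--...  -------------..........--...
248 -----------.........-----...  ---------............----...  ---------............----...
249 -------------------------...  -------------..---------....  -------------..---------....
```

The button's rim moves down with the fingertip in the scene view, so it is being pressed. I'll continue to the stop.

Emit:
send_rows(motion=[0,0,0.1,0,0,0,0.1,0,0,0,0,0])

```text
time: 17.05
eef_pos: [647.2, -2.4, 57.6]
eef_rot: [3.142, 0.0, 2.274]
contact_force: [-0.8, 0.3, 0.7]
finger_gap: 0.3
finger_force: 0.0
```

```bash
python3 - <<'E'
from h import *; import cv2
s=arm.get_state();print(s["time"],s["eef_pos"],s["contact_force"],s["effort"].round(2))
s0=cv2.imread("pics/s8.png",0);s7=arm.capture("scene");cv2.imwrite("pics/s9.png",s7);s7=cv2.cvtColor(s7,6)
for y in range(230,250):
    print(y,"  ".join("".join("#" if v<24 else "+" if v<34 else "o" if v<50 else "-" if v<90 else "." for v in s[y,300:328]) for s in(s0,s7)))
E
```

```text
17.05 [647.17258776  -2.35819726  57.63598521] [-0.7762493   0.27871564  0.74460823] [-0.000e+00 -6.782e+01 -3.263e+01  4.000e-02 -3.000e-02 -0.000e+00]
230 --------.....o+-.-.-........  ---------.---o+-.....-......
231 --------.-.--oo-..-.........  ---------..-.o+-............
232 --..........-oo-.-..........  --.........-.oo-...-........
233 .........----oo-............  ...........--oo-............
234 ...........--oo-.-.-........  ...........--oo-............
235 ........-...-oo-..-.........  .........--.-oo-.-.-........
236 ......-------o--..--........  ..........-.-o---..-........
237 ......-o--..-o-----o-.......  ......---...-o--...--.......
238 .....-o++----o----ooo.......  .....-o+---.-o--..-o+.......
239 .....-o+++o--o---oooo-......  .....-o++o---o----ooo-......
240 ...---o++++o++oo+ooo+.......  ...---o++++--o--oooo+.......
241 ..----o++++++++oooo++.......  ..----o+++++++ooooo++.......
242 .-----o+++++++++++++o.......  .-----o+++++++++++++o.......
243 ------o+++++++++++++o.......  ------o+++++++++++++o.......
244 -------o+++++++++++o-.......  -------o+++++++++++o-.......
245 --------o++++++++oo.........  --------oo+++++++oo.........
246 -----------ooooo--......-...  -----------ooooo--......-...
247 -------------..........--...  -------------..........--...
248 ---------............----...  ---------.-..........----...
249 -------------..---------....  ------------...---------....
```

Emit:
send_rows(motion=[0,0,0.1,0,0,0,0,0])

```text
time: 17.3
eef_pos: [647.1, -2.4, 56.7]
eef_rot: [3.142, 0.0, 2.274]
contact_force: [-0.7, -0.3, 2.0]
finger_gap: 0.5
finger_force: 0.9
```

Emit:
send_rows(motion=[0,0,0.1,0,0,0,0,0])

```text
time: 17.5
eef_pos: [647.2, -2.4, 55.7]
eef_rot: [3.141, 0.0, 2.274]
contact_force: [0.4, 0.2, 2.4]
finger_gap: 0.3
finger_force: 1.2
```

The force is now rising at about the spring rate, so I'll press on to full travel.

Emit:
send_rows(motion=[0,0,0.1,0,0,0,0.1,0,0,0,0,0])

```text
time: 17.8
eef_pos: [647.2, -2.4, 53.6]
eef_rot: [3.141, 0.0, 2.274]
contact_force: [-0.9, 0.4, 4.0]
finger_gap: 0.2
finger_force: 1.8
```

Emit:
send_rows(motion=[0,0,0.1,0,0,0,0,0])

```text
time: 18.0
eef_pos: [647.2, -2.4, 52.7]
eef_rot: [3.141, 0.0, 2.274]
contact_force: [-0.3, 0.6, 4.2]
finger_gap: 0.8
finger_force: 2.1
```

```bash
python3 - <<'E'
from h import *; import cv2
s=arm.get_state();print(s["time"],s["eef_pos"],s["contact_force"],s["effort"].round(2))
s0=cv2.imread("pics/s9.png",0);s7=arm.capture("scene");cv2.imwrite("pics/s10.png",s7);s7=cv2.cvtColor(s7,6)
for y in range(232,250):
    print(y,"  ".join("".join("#" if v<24 else "+" if v<34 else "o" if v<50 else "-" if v<90 else "." for v in s[y,300:328]) for s in(s0,s7)))
E
```

```text
18.0 [647.22935847  -2.3730772   52.65521864] [-0.33410557  0.58058885  4.17554156] [ 2.000e-02 -6.612e+01 -3.158e+01  6.000e-02 -1.700e-01 -0.000e+00]
232 --.........-.oo-...-........  --..........-oo-............
233 ..........---oo-............  ............-oo-............
234 .........-.--oo-.-..........  ............-oo--.-.........
235 .........--.-oo-.-.-........  ........-...-oo-............
236 ..........---o---..-........  ............-oo-...-........
237 ......---...-o--...--.......  .......--.---o--..-.........
238 .....-o+---.-o--.--o+.......  ............-o--............
239 .....-o++o---o----ooo-......  .....-o---..-o--..---.......
240 ...---o++++--o--oooo+.......  ..----o+---.-o--.--oo.......
241 ..----o+++++++ooooo++.......  ..----o++----o----ooo.......
242 .-----o+++++++++++++o.......  .-----o+++o--+---oooo.......
243 ------o+++++++++++++o.......  ------o++++o++ooooo+o.......
244 -------o+++++++++++o-.......  -------o+++++++++++o-.......
245 --------o++++++++oo.........  --------oo+++++++oo.........
246 -----------ooooo--......-...  -----------ooooo--......-...
247 -------------..........--...  -------------..........--...
248 ---------.-..........----...  ---------.-..........----...
249 -------------..---------....  ------------...---------....
```

Emit:
send_rows(motion=[0,0,0.1,0,0,0,0.1,0,0,0,0,0])

```text
time: 18.35
eef_pos: [647.3, -2.4, 51.4]
eef_rot: [3.141, 0.0, 2.274]
contact_force: [-4.1, -0.1, 10.4]
finger_gap: 0.7
finger_force: 5.2
```

The hard stop is reached at 10 N. Now I'll release straight up and verify.

Emit:
send_rows(motion=[0,0,-0.5,0,0,0,-1,0,0,0,-2,0,0,0,-4,0,0,0,-4,0,0,0,-2,0,0,0,0,0,0,0,0,0])

```text
time: 19.15
eef_pos: [646.8, -2.3, 184.9]
eef_rot: [-3.141, -0.001, 2.274]
contact_force: [-0.0, -0.0, 0.3]
finger_gap: 0.5
finger_force: 0.0
```

Emit:
send_rows(motion=[-0.2,-2.88,0,0,-0.2,-2.88,0,0,-0.2,-2.88,0,0,-0.2,-2.88,0,0,-0.2,-2.88,0,0,0,0,0,0,0,0,0,0,0,0,0,0])

```text
time: 19.95
eef_pos: [543.9, -102.6, 184.8]
eef_rot: [-3.141, -0.001, 2.275]
contact_force: [-0.1, 0.1, 0.3]
finger_gap: 0.5
finger_force: 0.0
```

```bash
python3 - <<'E'
from h import *; import cv2
s=arm.get_state();print(s["time"],s["eef_pos"],s["contact_force"])
s0=cv2.imread("pics/scene0.png",0);s1=arm.capture("scene");s1=cv2.cvtColor(s1,6)
for n,a in(("before",s0),("now",s1)):
    ys,xs=np.where(a[226:256,298:330]<36);print(n,"lamp black",ys.min()+226,ys.max()+226,len(ys))
i=arm.camera_info("wrist");w=arm.capture("wrist")
A=rect(w,"w",500,40,69,60,6,i);B=rect(cv2.imread("pics/w5.png"),"w",500,40,69,60,6,np.load("w5.npy",allow_pickle=True).item())
# pointer/tab/post area and vial: shift between the two views
g=lambda x:np.float32(cv2.cvtColor(x,6))
def P(cx,cy,h):
    f=lambda im,i:g(rect(im,"w",cx,cy,69,h,6,i))
    return cv2.phaseCorrelate(f(cv2.imread("pics/w5.png"),np.load("w5.npy",allow_pickle=True).item()),f(w,i))
print("lever",P(478,3,14),"tab",P(463,-18,12),"vial",P(548,70,30))
E
```

```text
19.95 [ 543.93351746 -102.59398533  184.76643433] [-0.14460661  0.11598205  0.28794541]
before lamp black 234 246 147
now lamp black 234 246 146
lever ((0.028147790622185198, -0.21357744150367353), 0.6671606278125151) tab ((-0.04832051448455843, -0.6553380739805021), 0.4114949701376903) vial ((0.053136649220505205, -0.42824161875958566), 0.5103565272578486)
```

The lamp is back up, and the lever, tab and vial have not moved. I'll hand the job in.

```bash
python3 -c "
from workcell import arm
print(arm.sign_off())"
```

```text
the job is handed in; nothing more can be done
None
```

I pushed the ring until the pointer stood opposite the index tab's nose (within about 1 mm sideways in the last close-up). I then pressed the lamp to its hard stop, it came back up, and the job is handed in; sign-off returned no verdict.

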